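Pack the stereo microscope's kit into its tray

ROBOT

A 6-joint arm with a two-finger parallel gripper is mounted at the origin on the work surface. World frame = base frame: x ahead of the robot, y to its left, z up, the work surface at z = 0. Lengths are in m, angles in rad, forces in N, time in s.
With the tool pointing down it reaches from about 0.375 to 0.975 m from the base axis. Payload 3.8 kg.
Tool frame: the origin (TCP) lies at the very end of the fingers, on their centre line; the grasp point (between the pads) lies 19 mm behind it (grip_point_offset is the distance from the TCP to the grasp point, in m); z points along the fingers, y is the direction in which the jaws open and shut (so a half turn about z gives the same grasp; the last joint's range is limited). The gripper opens to 85 mm and grips with 20 to 120 N. Pads are 22 mm wide; open, the fingers measure 114 mm over their backs; the gripper's body (76 mm by 85 mm) begins 54 mm behind the grasp point. The pads swing forward as they close: fully open they stand 13 mm farther back than shut.
Start: joints at [-1.317, 0.264, 1.604, -0, 1.274, -0.037], TCP at [0.194, -0.647, 0.231] pointing down, gripper open.
Joint ranges: [-2.63, 2.63], [-0.94, 2.18], [0.31, 2.57], [-1.31, 4.45], [0, 2.66], [-2.55, 2.55]. Speed limits (rad/s): [2.57, 2.57, 3.14, 3.14, 3.14, 3.14].

INTERFACE

Orientations are given as a unit quaternion [x, y, z, w].
In Python, from rig import sense, camera, sign_off, grip_point_offset gives the robot as it stands. The module is installed in compiled form; this text tells all that it offers.
- The arm moves only by the tool carry_out, never from a script. Its argument "targets" is a list of rows, each a list of 7 numbers: the turn, a rotation vector about the world's x, y, z in degrees, then the shift along the world's x, y, z in mm, then the finger opening in mm, from 0 to 85.4. In form: [[rx, ry, rz, dx, dy, dz, fingers], ...]. A call has 1 to 10 rows; each row shifts and turns the commanded pose from where the row before left it; what a row does not reach is not made up. A row lasts 1/12 s, in which the tool goes at most 41.7 mm and 7.16 degrees, less where a joint would pass 70% of its speed; a pose out of reach is approached as far as the arm can. A call with a gripper value outside its range is refused whole. The fingers move at their own pace and stop on an object; "grip_force" is the grip in N (left out, the last holds). Time passes only in rows, so rows that do not move let the fingers close. It gives the time, the measured TCP pose, the force and the opening at its end, in the units of the state.
- sense(): the state, without advancing time (a new reading comes with each control period).
- camera(name): name is "scene" or "top" or "wrist"; returns a dict with "color" (480x640x3 uint8, blue, green, red), "K" (3x3 intrinsics, pixels), "world_to_cam" (4x4, takes a point from world to camera coordinates); the wrist camera has in their place "T_tool_cam" (4x4, takes a point from camera to tool coordinates, whose origin is the TCP and whose axes are the flange's). Camera axes: x right, y down, z forward; pixel columns grow to the right and rows downward; lengths in m; the calibration is good to about 2 mm. A picture is of the moment at which its call begins: read the wrist's pose just before it. There is no depth.
- sign_off(): hands the job in, once; it reports no verdict.
The state is a dict: "time_s": time; "joint_pos": joint angles; "qvel": joint speeds; "tau": joint torques, N m; "tcp_pos": TCP position; "tcp_rot": TCP orientation; "force": force on the tool from outside, world axes, zero at the start; "moment": the same for the moment, N m; "opening": finger opening in m.
Only numpy, scipy, OpenCV 4.12 (cv2) and the standard library are available. Lean on these libraries where they do the work, as an engineer would, in place of code of your own. Each camera call takes 0.05 s, during which the arm holds its last target. There are 200 camera calls.

TASK

Pack the stereo microscope's loose kit into the orange tray: one wide eyepiece upright in each half of the evenly divided bin, the flanged camera adapter upright on its flange in the big compartment of the unevenly divided bin, and the slide box, standing on its narrow side as it does now, lengthways in the undivided bin. Set each one flat on the floor of its compartment and do not drop it. The two slim eyepieces and the plain aluminium can belong to the compound microscope: leave them standing where they are.

Things in the scene. Friction and masses are not known exactly. Their poses are not given: they have to be found in the camera images.
- wide_a_mid (a point): A wide eyepiece of the stereo microscope (one of two alike), standing on its barrel: black round grip 42 mm in diameter from 20 to 56 mm above its foot, above a steel barrel 30 mm in diameter; 56 mm tall, 90 g. This point is its centre, 28 mm above its foot; z along its axis, up. Its grip is taken between the fingers; it is round, so any direction does.
- wide_b_mid (a point): A wide eyepiece of the stereo microscope (one of two alike), standing on its barrel: black round grip 42 mm in diameter from 20 to 56 mm above its foot, above a steel barrel 30 mm in diameter; 56 mm tall, 90 g. This point is its centre, 28 mm above its foot; z along its axis, up. Its grip is taken between the fingers; it is round, so any direction does.
- adapter_mid (a point): The camera adapter of the stereo microscope: a stepped aluminium tube standing on its broad flange. Flange 52 mm in diameter and 8 mm high, then a tube 40 mm in diameter up to 48 mm, then a dark threaded neck 30 mm in diameter with a lens on top; 58 mm tall, 120 g. This point is its centre, 29 mm above its foot; z along its axis, up. Grip it round the 40 mm tube.
- slidebox_mid (a point): The slide box: a closed grey plastic box with white labels on both broad sides, standing on a narrow side: 88 mm long (its x), 36 mm across (its y), 56 mm tall, 140 g. This point is its centre, 28 mm above its foot; z up. Grip it across the 36 mm.
- slim_a_mid (a point): Look-alike, stays where it is: a slim eyepiece of the compound microscope (one of two alike), standing on its barrel: black round grip 28 mm in diameter, 42 mm tall. This point is its centre, 21 mm above its foot.
- slim_b_mid (a point): Look-alike, stays where it is: a slim eyepiece of the compound microscope (one of two alike), standing on its barrel: black round grip 28 mm in diameter, 42 mm tall. This point is its centre, 21 mm above its foot.
- can_mid (a point): Look-alike, stays where it is: the objective can of the compound microscope, a plain straight aluminium can with a flat screw lid, 35 mm in diameter, 54 mm tall, no flange and no lens. This point is its centre, 27 mm above its foot.
- bin_even: The evenly divided bin: white walls, grey floor, a wall across its middle makes two equal compartments, 70 (x) by 74 mm (y) inside, centred 37 mm from the origin along +x and -x. Fixed in the orange tray; outside 150 (x) by 80 (y) by 12 mm high, origin mid-underside, 4 mm above the bench; inner floor 3 mm and wall tops 12 mm above the origin. Bins 85 mm apart along y, any order.
- bin_uneven: The unevenly divided bin: white walls, grey floor, a wall across it makes a big compartment, 92 (x) by 74 mm (y) inside, centred 26 mm from the origin along -x, and a small one at +x with two flat black plugs in it. Fixed in the orange tray; outside 150 (x) by 80 (y) by 12 mm high, origin mid-underside, 4 mm above the bench; inner floor 3 mm and wall tops 12 mm above the origin.
- bin_open: The undivided bin: white walls, grey floor, one open space 144 (x) by 74 mm (y) inside, centred over the origin. Fixed in the orange tray; outside 150 (x) by 80 (y) by 12 mm high, origin mid-underside, 4 mm above the bench; inner floor 3 mm and wall tops 12 mm above the origin. The orange tray is 170 by 272 mm, its rim 14 mm above the bench.
Things that resemble listed ones, but are neither listed nor needed, are in the scene too. Leave any yellow look-alike of the part that bears wide_a_mid alone. What is shaped like the bin_open but turquoise is not meant.

How it is judged:
At the end, for the whole second after the job is handed in: Wide eyepieces one in each half of the even bin, adapter in the big compartment of the uneven bin, slide box in the undivided bin: all inside the walls, on the floor (height within 4 mm, tilt under 0.12 rad), at rest; slim eyepieces and can within 30 mm of their starts ((((x of wide_a_mid in the frame of bin_even between 0.017 and 0.057 m and y of wide_a_mid in the frame of bin_even between -0.021 and 0.021 m and z of wide_a_mid in the frame of bin_even between 0.027 and 0.035 m) and (x of wide_b_mid in the frame of bin_even between -0.057 and -0.017 m and y of wide_b_mid in the frame of bin_even between -0.021 and 0.021 m and z of wide_b_mid in the frame of bin_even between 0.027 and 0.035 m)) or ((x of wide_a_mid in the frame of bin_even between -0.057 and -0.017 m and y of wide_a_mid in the frame of bin_even between -0.021 and 0.021 m and z of wide_a_mid in the frame of bin_even between 0.027 and 0.035 m) and (x of wide_b_mid in the frame of bin_even between 0.017 and 0.057 m and y of wide_b_mid in the frame of bin_even between -0.021 and 0.021 m and z of wide_b_mid in the frame of bin_even between 0.027 and 0.035 m))) and x of adapter_mid in the frame of bin_uneven between -0.052 and -0.001 m and y of adapter_mid in the frame of bin_uneven between -0.016 and 0.016 m and z of adapter_mid in the frame of bin_uneven between 0.028 and 0.036 m and x of slidebox_mid in the frame of bin_open between -0.036 and 0.036 m and y of slidebox_mid in the frame of bin_open between -0.024 and 0.024 m and z of slidebox_mid in the frame of bin_open between 0.027 and 0.035 m and angle between each of wide_a_mid, wide_b_mid, adapter_mid, slidebox_mid's own z axis and vertical below 0.12 rad and linear speed of each of wide_a, wide_b, adapter, slidebox below 0.02 m/s and distance of each of slim_a_mid, slim_b_mid, can_mid from where it was at the start of the episode below 0.03 m); the robot touches nothing.
It fails at once if a look-alike (a slim eyepiece or the aluminium can) is moved more than 30 mm or knocked over (distance of any of slim_a_mid, slim_b_mid, can_mid from where it was at the start of the episode above 0.03 m or angle between any of slim_a_mid, slim_b_mid, can_mid's own z axis and vertical above 0.5 rad).
It fails at once if a part of the kit is dropped or thrown: it moves faster than 0.7 m/s with no finger on it (a free fall of some 25 mm) ((linear speed of wide_a above 0.7 m/s and contact force between the fingers and wide_a below 0.02 N) or (linear speed of wide_b above 0.7 m/s and contact force between the fingers and wide_b below 0.02 N) or (linear speed of adapter above 0.7 m/s and contact force between the fingers and adapter below 0.02 N) or (linear speed of slidebox above 0.7 m/s and contact force between the fingers and slidebox below 0.02 N)).
It also fails if it takes over 123 s, if anything falls off the work surface, if the arm or the gripper's body presses on something with over 40 N, if the wrist force passes 120 N, or if a joint passes its speed limit or range.

## Working session

There is one attempt and no reset: what is moved stays moved. The work goes in short steps, Python scripts to look and compute and a tool call to move; the robot and the scene stay as the last step left them, time stands still between calls to the robot, and variables do not carry over. Pictures are saved under pics/ and viewed, about 12 in all and at most 16, crops included, and the job is handed in when it is done.

Besides the shell and the picture viewer there is one more tool, called after "Request:" by a JSON object that holds its "api" and its "payload", one argument or row to a line. carry_out: Moves the arm, as the interface text tells. Its arguments: {"type":"object","properties":{"targets":{"type":"array","items":{"type":"array","items":{"type":"number"}}},"grip_force":{"type":"number"}},"required":["targets"]}

```bash
mkdir -p pics; ls; python3 - <<'E'
from rig import sense,camera,grip_point_offset
import cv2
for n in("top","scene"):
    c=camera(n);cv2.imwrite(f"pics/{n}0.png",c["color"]);print(n,c["K"].tolist(),c["world_to_cam"].round(4).tolist())
s=sense();print(s,grip_point_offset)
E
```

```text
pics
top [[481.04652153963457, 0.0, 321.5067139828262], [0.0, 481.04652153963457, 237.03806722341852], [0.0, 0.0, 1.0]] [[-0.0199, -0.9995, -0.0227, -0.0161], [-0.9884, 0.0231, -0.1499, 0.4955], [0.1504, 0.0194, -0.9884, 1.1405], [0.0, 0.0, 0.0, 1.0]]
scene [[562.5259925417505, 0.0, 320.09716082306835], [0.0, 562.5259925417505, 242.28193992060432], [0.0, 0.0, 1.0]] [[0.8206, 0.5714, -0.0145, -0.3708], [0.3861, -0.5728, -0.7231, -0.1635], [-0.4214, 0.5877, -0.6906, 1.3345], [0.0, 0.0, 0.0, 1.0]]
{'time_s': 0.1, 'joint_pos': array([-1.31691892e+00,  2.64717278e-01,  1.60525540e+00, -1.06016100e-05,
        1.27369770e+00, -3.68805172e-02]), 'qvel': array([ 0.00167887, -0.00166625, -0.00369375, -0.000665  , -0.0010111 ,
        0.00026213]), 'tau': array([-7.37548680e-05, -5.16706645e+01, -3.68588984e+01,  6.94700429e-05,
        6.31670919e-03, -3.52664142e-05]), 'tcp_pos': array([ 0.19334741, -0.64601858,  0.23005023]), 'tcp_rot': array([ 9.89450318e-01,  1.44868865e-01, -1.17531298e-04, -1.03220679e-03]), 'force': array([-0.87850385,  0.48774369,  0.57278233]), 'moment': array([-0.052989  , -0.03413853, -0.04745622]), 'opening': 0.08525893002913146} 0.0187
```

View pics/top0.png

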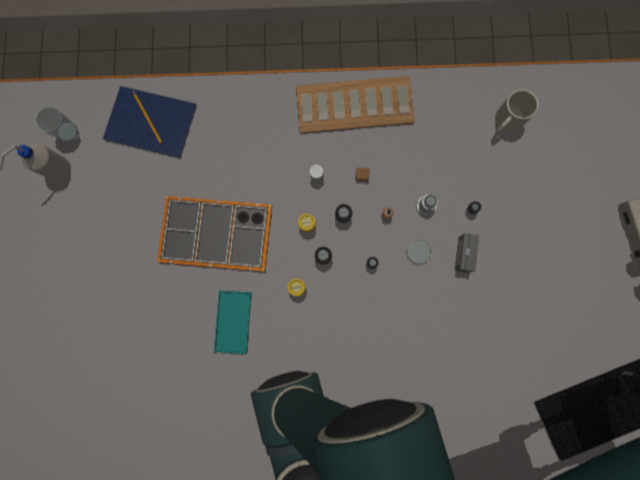

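View pics/scene0.png

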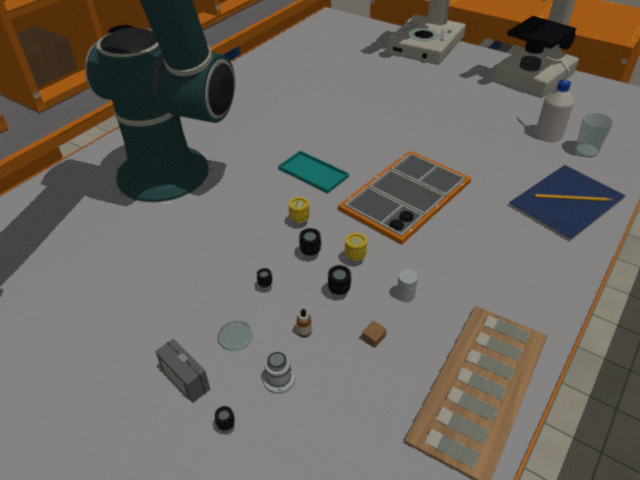

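Top view: the tray is around (215,234), wide eyepieces at (344,213) and (323,255), adapter (428,204), and slide box (467,252). The slim eyepieces are at (372,262) and (474,207), the can at (316,172), with yellow look-alikes at (307,222) and (297,288). I'll enlarge both views to measure.

```bash
python3 - <<'E'
import cv2,numpy as np
a=cv2.imread("pics/top0.png");s=cv2.imread("pics/scene0.png")
def crop(im,x0,y0,w,h,f):
    return np.clip(cv2.resize(im[y0:y0+h,x0:x0+w],None,fx=f,fy=f,interpolation=cv2.INTER_CUBIC).astype(float)*1.7,0,255).astype('uint8')
A=crop(a,150,185,130,95,4)   
B=crop(a,295,155,195,130,4)
cv2.imwrite("pics/t1.png",np.vstack([cv2.copyMakeBorder(crop(a,150,190,120+10,85,3),0,0,0,390,cv2.BORDER_CONSTANT),B[:,:780]][1:]))
cv2.imwrite("pics/t2.png",crop(a,150,190,130,90,6))
E
```

```text
(no output)
```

View pics/t1.png

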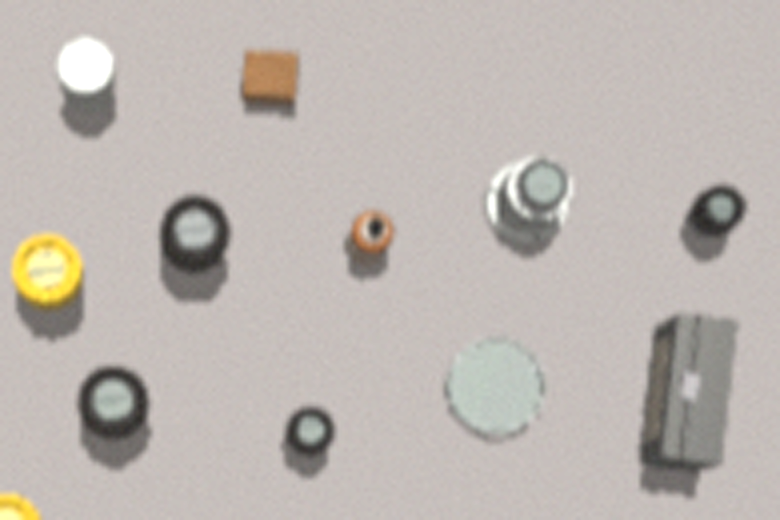

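View pics/t2.png

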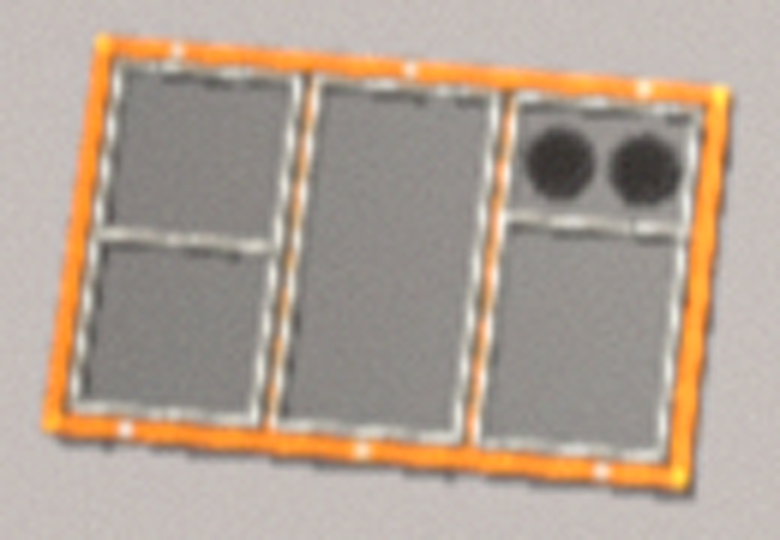

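Crop of the kit (×4): wide eyepiece tops at (195,229) and (112,400), adapter lens (544,186). The slide box top runs (680,317)–(736,320)–(718,466)–(664,462). Crop of the tray (×6): corners (102,42), (727,92), (684,485), (50,425). The even bin is on the left, the open one in the middle, and the uneven one on the right with its plugs at the top.

```bash
cat > h.py <<'E'
import numpy as np,cv2
from rig import sense,camera
from scipy.spatial.transform import Rotation as R
def ray(c,uv,z):
    if "world_to_cam" in c: M=np.linalg.inv(c["world_to_cam"])
    else: M=c["T"]
    d=M[:3,:3]@np.linalg.inv(c["K"])@[uv[0],uv[1],1]; o=M[:3,3]
    return o+d*(z-o[2])/d[2]
def wrist(name):
    s=sense();T=np.eye(4);T[:3,:3]=R.from_quat(s["tcp_rot"]).as_matrix();T[:3,3]=s["tcp_pos"]
    c=camera("wrist");c["T"]=T@c["T_tool_cam"];cv2.imwrite(f"pics/{name}.png",np.clip(c["color"]*1.5,0,255).astype('uint8'))
    np.savez(f"{name}.npz",K=c["K"],T=c["T"]);return c
E
python3 - <<'E'
from h import *
np.set_printoptions(precision=4,suppress=True)
c=camera("top")
P=lambda x,y,z:ray(c,(295+x/4-.375,155+y/4-.375),z)
Q=lambda x,y,z:ray(c,(150+x/6-.42,190+y/6-.42),z)
for n,x,y,z in[("A",195,229,.056),("B",112,400,.056),("adapter",544,186,.058),("slimA",310,430,.042),("slimB",720,208,.042),("can",85,66,.054)]:print(n,P(x,y,z)[:2])
b=[P(x,y,.056)for x,y in[(680,317),(736,320),(718,466),(664,462)]];print("box",np.mean(b,0),[np.linalg.norm(b[i]-b[i-1])for i in range(4)],(b[0]+b[1]-b[2]-b[3])/2)
t=[Q(x,y,.014)for x,y in[(102,42),(727,92),(684,485),(50,425)]];m=np.mean(t,0);print("tray",m,[np.linalg.norm(t[i]-t[i-1])for i in range(4)])
ex=(t[0]+t[1]-t[2]-t[3]);ey=t[0]+t[3]-t[1]-t[2]
print(np.degrees(np.arctan2(ex[1],ex[0])),np.degrees(np.arctan2(ey[1],ey[0])))
a=(np.arctan2(ex[1],ex[0])+np.arctan2(ey[1],ey[0])-np.pi/2)/2
x=np.array([np.cos(a),np.sin(a)]);y=np.array([-x[1],x[0]])
for n,p in[("even+",m[:2]+.085*y+.037*x),("even-",m[:2]+.085*y-.037*x),("open",m[:2]),("big",m[:2]-.085*y-.026*x)]:print(n,p)
for n,uv in[("even+",(203,155)),("even-",(175,328)),("open",(385,260)),("big",(583,340))]:print(n,Q(*uv,.007)[:2])
print(np.degrees(a),sense()["tcp_rot"],R.from_quat(sense()["tcp_rot"]).as_matrix(),camera("wrist")["T_tool_cam"])
E
```

```text
A [ 0.5527 -0.0815]
B [ 0.4496 -0.0291]
adapter [ 0.5736 -0.293 ]
slimA [ 0.4303 -0.1479]
slimB [ 0.5608 -0.4026]
can [ 0.6571 -0.0166]
box [ 0.4472 -0.3788  0.056 ] [np.float64(0.08787574159318627), np.float64(0.03325251413443632), np.float64(0.08860853332725806), np.float64(0.03173147003689752)] [ 0.0868 -0.0158  0.    ]
tray [0.5158 0.2422 0.014 ] [np.float64(0.16388029382926342), np.float64(0.26750747222149823), np.float64(0.1664458728108741), np.float64(0.2664291678249358)]
-6.186112664486898 83.64308572228894
even+ [0.5619 0.3227]
even- [0.4883 0.3307]
open [0.5158 0.2422]
big [0.4807 0.1606]
even+ [0.5636 0.3242]
even- [0.4897 0.3343]
open [0.5166 0.2459]
big [0.4807 0.1621]
-6.271513471098977 [ 0.9894  0.1449 -0.0001 -0.0009] [[ 0.958   0.2867 -0.0005]
 [ 0.2867 -0.958   0.0018]
 [ 0.0001 -0.0018 -1.    ]] [[-0.0005 -0.9656 -0.2599  0.0658]
 [ 1.     -0.0004 -0.0003 -0.0008]
 [ 0.0002 -0.2599  0.9656 -0.1419]
 [ 0.      0.      0.      1.    ]]
```

Box axis is at -10.3° and the tray at -6.3°, and the sizes are within 3-5 mm of those given. I'll start with the slide box: move above it, aligned, and look with the wrist camera.

Request:
{"api": "carry_out", "payload": {
  "targets": [
    [0, 0, -6.75, 28.2, 29.7, 0, 85],
    [0, 0, -6.75, 28.2, 29.7, 0, 85],
    [0, 0, -6.75, 28.2, 29.7, 0, 85],
    [0, 0, -6.75, 28.2, 29.7, 0, 85],
    [0, 0, 0, 28.2, 29.7, 0, 85],
    [0, 0, 0, 28.2, 29.7, 0, 85],
    [0, 0, 0, 28.2, 29.7, 0, 85],
    [0, 0, 0, 28.2, 29.7, 0, 85],
    [0, 0, 0, 28.2, 29.7, -10, 85],
    [0, 0, 0, 0, 0, -20, 85]
  ],
  "grip_force": 40
}}

```text
time_s: 1.03
tcp_pos: [0.4531, -0.3758, 0.2044]
tcp_rot: [0.996, -0.087, 0.004, 0.0]
force: [-0.1, -0.5, 0.6]
opening: 0.0853
```

```bash
python3 - <<'E'
from h import *
wrist("w1");s=sense();print(s["tcp_pos"],R.from_quat(s["tcp_rot"]).as_matrix()[:,0])
E
```

```text
[ 0.44841788 -0.37559981  0.19775928] [ 0.98472417 -0.17410434 -0.00244554]
```

View pics/w1.png

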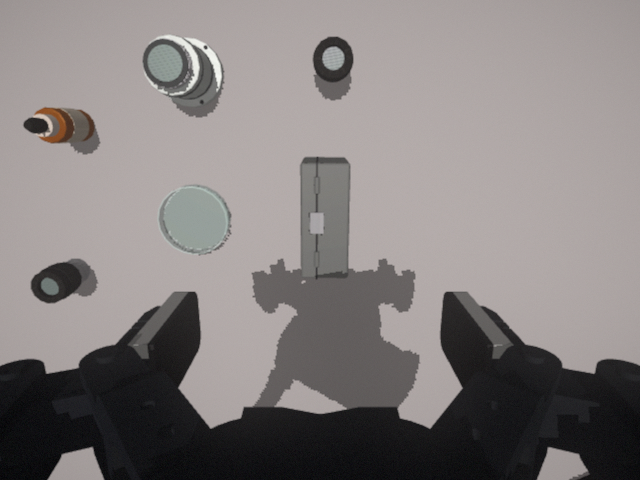

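The box top spans pixels (301,163), (350,163), (348,277), (302,277). The adapter lens is at (167,63), and one slim eyepiece is at (333,58).

```bash
python3 - <<'E'
from h import *
c=np.load("w1.npz");c=dict(K=c["K"],T=c["T"])
b=[ray(c,p,.056) for p in[(301,163),(350,163),(348,277),(302,277)]]
print(np.mean(b,0),[np.linalg.norm(b[i]-b[i-1]) for i in range(4)],(b[0]+b[1]-b[2]-b[3])/2)
print("adapter",ray(c,(167,63),.058),"slim",ray(c,(333,58),.042))
print(sense()["tcp_pos"])
E
```

```text
[ 0.44789377 -0.37804123  0.056     ] [np.float64(0.08625894108244522), np.float64(0.03481043442606271), np.float64(0.08626058146810515), np.float64(0.03515422050852778)] [ 8.49176445e-02 -1.51562040e-02 -2.77555756e-17]
adapter [ 0.57375053 -0.29320137  0.058     ] slim [ 0.55979528 -0.40320883  0.042     ]
[ 0.44841788 -0.37559981  0.19775928]
```

Request:
{"api": "carry_out", "payload": {
  "targets": [
    [0, 0, 0, 0, -2.4, -30, 85],
    [0, 0, 0, 0, 0, -30, 85],
    [0, 0, 0, 0, 0, -30, 85],
    [0, 0, 0, 0, 0, -30, 85],
    [0, 0, 0, 0, 0, -30, 85],
    [0, 0, 0, 0, 0, -20, 85],
    [0, 0, 0, 0, 0, -10, 85],
    [0, 0, 0, 0, 0, 0, 85],
    [0, 0, 0, 0, 0, 0, 20],
    [0, 0, 0, 0, 0, 0, 20]
  ]
}}

```text
time_s: 1.92
tcp_pos: [0.448, -0.3835, 0.0232]
tcp_rot: [0.996, -0.09, 0.001, 0.001]
force: [0.2, -0.0, 0.1]
opening: 0.0637
```

Request:
{"api": "carry_out", "payload": {
  "targets": [
    [0, 0, 0, 0, 0, 0, 20],
    [0, 0, 0, 0, 0, 0, 20],
    [0, 0, 0, 0, 0, 0, 20],
    [0, 0, 0, 0, 0, 0, 20],
    [0, 0, 0, 0, 0, 0, 20],
    [0, 0, 0, 0, 0, 0, 20],
    [0, 0, 0, 0, 0, 0, 20]
  ]
}}

```text
time_s: 2.5
tcp_pos: [0.4482, -0.3831, 0.0234]
tcp_rot: [0.996, -0.09, 0.001, 0.001]
force: [-0.1, 0.9, 6.5]
opening: 0.0356
```

Gripped: the opening is 35.6 mm. Lift and carry to the open bin.

Request:
{"api": "carry_out", "payload": {
  "targets": [
    [0, 0, 0, 0, 0, 10, 20],
    [0, 0, 0, 0, 0, 20, 20],
    [0, 0, 0, 0, 0, 30, 20],
    [0, 0, 0, 0, 0, 30, 20],
    [0, 0, 0, 0, 15, 0, 20],
    [0, 0, 1, 4, 30, 0, 20],
    [0, 0, 1, 4, 35, 0, 20],
    [0, 0, 1, 4, 35, 0, 20],
    [0, 0, 1, 4, 35, 0, 20],
    [0, 0, 0, 4, 35, 0, 20]
  ]
}}

```text
time_s: 3.33
tcp_pos: [0.4661, -0.1951, 0.1111]
tcp_rot: [0.998, -0.055, -0.0, -0.0]
force: [0.5, 0.0, -1.5]
opening: 0.0357
```

Request:
{"api": "carry_out", "payload": {
  "targets": [
    [0, 0, 0, 4, 35, 0, 20],
    [0, 0, 0, 4, 35, 0, 20],
    [0, 0, 0, 4, 35, 0, 20],
    [0, 0, 0, 4, 35, 0, 20],
    [0, 0, 0, 4, 35, 0, 20],
    [0, 0, 0, 4, 35, 0, 20],
    [0, 0, 0, 4, 35, 0, 20],
    [0, 0, 0, 4, 35, 0, 20],
    [0, 0, 0, 4, 35, 0, 20],
    [0, 0, 0, 4, 35, 0, 20]
  ]
}}

```text
time_s: 4.17
tcp_pos: [0.5059, 0.1547, 0.1112]
tcp_rot: [0.998, -0.055, -0.0, 0.0]
force: [0.8, -0.2, -1.2]
opening: 0.0355
```

Request:
{"api": "carry_out", "payload": {
  "targets": [
    [0, 0, 0, 4, 35, 0, 20],
    [0, 0, 0, 4, 30, 0, 20],
    [0, 0, 0, 0, 20, 0, 20],
    [0, 0, 0, 0, 0, 0, 20],
    [0, 0, 0, 0, 0, 0, 20],
    [0, 0, 0, 0, 0, 0, 20]
  ]
}}

```text
time_s: 4.67
tcp_pos: [0.5141, 0.2374, 0.1109]
tcp_rot: [0.998, -0.055, -0.001, 0.001]
force: [-0.0, -0.5, -1.5]
opening: 0.0354
```

```bash
python3 - <<'E'
from h import *
wrist("w2");s=sense();print(s["tcp_pos"],R.from_quat(s["tcp_rot"]).as_matrix()[:,0],s["opening"])
E
```

```text
[0.51421761 0.23697933 0.11094731] [ 0.99386751 -0.11057263 -0.00102848] 0.03560587651070321
```

View pics/w2.png

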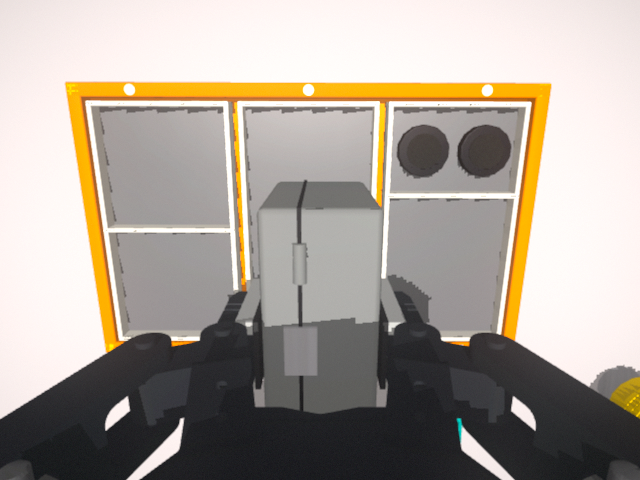

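The wrist view over the tray shows far outer tray corners at (67,84) and (549,84). The open bin's far wall tops are at (238,103) and (381,103). The even divider runs (107,230)–(232,230), the uneven one (388,196)–(518,196), and the near even-bin corner is at (117,339).

```bash
python3 - <<'E'
from h import *
np.set_printoptions(precision=4,suppress=True)
c=np.load("w2.npz");c=dict(K=c["K"],T=c["T"])
p=lambda u,v,z:ray(c,(u,v),z)[:2]
a,b=p(67,84,.014),p(549,84,.014)
d=(a-b);th=np.arctan2(d[1],d[0])-np.pi/2;x=np.array([np.cos(th),np.sin(th)]);y=np.array([-x[1],x[0]])
m=(a+b)/2-.085*x;print(np.linalg.norm(d),np.degrees(th),"tray",m)
o=(p(238,103,.016)+p(381,103,.016))/2-.0735*x;print("open",o)
e=(p(107,230,.016)+p(232,230,.016))/2;print("even mid",e, "exp",m+.085*y)
n=(p(388,196,.016)+p(518,196,.016))/2;print("uneven div",n,"exp",m-.085*y+.0215*x)
for k,q in [("even+",m+.085*y+.037*x),("even-",m+.085*y-.037*x),("open",m),("big",m-.085*y-.026*x)]:print(k,q)
E
```

```text
0.2678276155385009 -6.3187798475406325 tray [0.5156 0.2446]
open [0.5169 0.2437]
even mid [0.5265 0.3283] exp [0.525  0.3291]
uneven div [0.5284 0.1574] exp [0.5276 0.1577]
even+ [0.5618 0.325 ]
even- [0.4882 0.3331]
open [0.5156 0.2446]
big [0.4804 0.1629]
```

Agrees within 2 mm. Lower the box, slowly at the end.

Request:
{"api": "carry_out", "payload": {
  "targets": [
    [0, 0, 0, 2, 7, 0, 20],
    [0, 0, 0, 0, 0, -20, 20],
    [0, 0, 0, 0, 0, -25, 20],
    [0, 0, 0, 0, 0, -20, 20],
    [0, 0, 0, 0, 0, -10, 20],
    [0, 0, 0, 0, 0, -2, 20],
    [0, 0, 0, 0, 0, -1, 20],
    [0, 0, 0, 0, 0, 0, 20],
    [0, 0, 0, 0, 0, 0, 20]
  ]
}}

```text
time_s: 5.47
tcp_pos: [0.5184, 0.2453, 0.0349]
tcp_rot: [0.998, -0.055, 0.001, -0.001]
force: [0.3, -0.4, -0.5]
opening: 0.0353
```

Request:
{"api": "carry_out", "payload": {
  "targets": [
    [0, 0, 0, 0, 0, -1, 20],
    [0, 0, 0, 0, 0, -1, 20],
    [0, 0, 0, 0, 0, 0, 20],
    [0, 0, 0, 0, 0, 0, 20]
  ]
}}

```text
time_s: 5.8
tcp_pos: [0.5171, 0.245, 0.0317]
tcp_rot: [0.998, -0.055, 0.0, -0.0]
force: [-1.3, 0.1, -2.1]
opening: 0.0355
```

Request:
{"api": "carry_out", "payload": {
  "targets": [
    [0, 0, 0, 0, 0, -1, 20],
    [0, 0, 0, 0, 0, 0, 20],
    [0, 0, 0, 0, 0, 0, 20]
  ]
}}

```text
time_s: 6.05
tcp_pos: [0.5172, 0.245, 0.0305]
tcp_rot: [0.998, -0.055, 0.0, -0.0]
force: [0.1, -0.6, -0.6]
opening: 0.0355
```

Request:
{"api": "carry_out", "payload": {
  "targets": [
    [0, 0, 0, 0, 0, -1, 20],
    [0, 0, 0, 0, 0, 0, 20],
    [0, 0, 0, 0, 0, 0, 20]
  ]
}}

```text
time_s: 6.3
tcp_pos: [0.5172, 0.245, 0.0304]
tcp_rot: [0.998, -0.055, 0.0, -0.0]
force: [-3.4, -0.5, 6.6]
opening: 0.0355
```

Contact at the expected height. Release and go above wide eyepiece B.

Request:
{"api": "carry_out", "payload": {
  "targets": [
    [0, 0, 0, 0, 0, 0, 46],
    [0, 0, 0, 0, 0, 0, 52],
    [0, 0, 0, 0, 0, 0, 58],
    [0, 0, 0, 0, 0, 0, 58],
    [0, 0, 0, 0, 0, 20, 58],
    [0, 0, 0, 0, 0, 30, 58],
    [0, 0, 0, 0, 0, 30, 58],
    [0, 0, 0, 0, 0, 30, 58],
    [0, 0, 0, -4, -20, 0, 85],
    [0, 0, 0, -8, -34, 0, 85]
  ]
}}

```text
time_s: 7.13
tcp_pos: [0.5083, 0.1933, 0.143]
tcp_rot: [0.999, -0.054, 0.004, -0.002]
force: [-0.2, -1.8, -0.6]
opening: 0.0794
```

Request:
{"api": "carry_out", "payload": {
  "targets": [
    [0, 0, 0, -8, -34, 0, 85],
    [0, 0, 0, -8, -34, 0, 85],
    [0, 0, 0, -8, -34, 0, 85],
    [0, 0, 0, -8, -34, 0, 85],
    [0, 0, 0, -8, -34, 0, 85],
    [0, 0, 0, -8, -30, 0, 85],
    [0, 0, 0, -8, -20, 0, 85],
    [0, 0, 0, 0, 0, 0, 85],
    [0, 0, 0, 0, 0, 0, 85],
    [0, 0, 0, 0, 0, 0, 85]
  ]
}}

```text
time_s: 7.97
tcp_pos: [0.4493, -0.0288, 0.1395]
tcp_rot: [0.998, -0.056, 0.0, -0.0]
force: [-0.2, 0.4, 0.7]
opening: 0.0851
```

```bash
python3 - <<'E'
from h import *
wrist("w3");s=sense();print(s["tcp_pos"],R.from_quat(s["tcp_rot"]).as_matrix()[:,0],s["opening"])
E
```

```text
[ 0.44935192 -0.0284867   0.13945262] [ 9.93919695e-01 -1.10107061e-01  2.72418610e-04] 0.08474825161460159
```

View pics/w3.png

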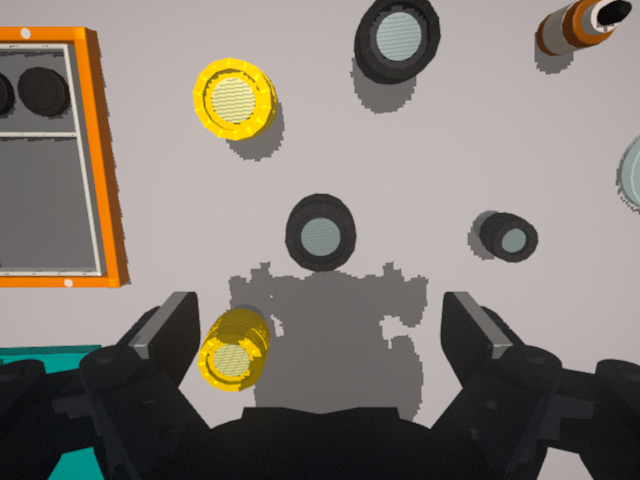

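Wide B's lens is at (321,238) and wide A's at (399,37). A yellow look-alike at (232,358) stands near the left finger, so I'll check the clearance.

```bash
python3 - <<'E'
from h import *
np.set_printoptions(precision=4,suppress=True)
c=np.load("w3.npz");c=dict(K=c["K"],T=c["T"])
for n,u,v,z in[("B",321,238,.056),("A",399,37,.056),("yel near",232,358,.056),("yel far",236,101,.056),("slimA",514,240,.042)]:print(n,ray(c,(u,v),z)[:2])
E
```

```text
B [ 0.45   -0.0286]
A [ 0.5516 -0.08  ]
yel near [0.3782 0.0357]
yel far [0.5301 0.0078]
slimA [ 0.4315 -0.1461]
```

B agrees to 1 mm, and the yellow one clears the finger by about 40 mm. Descend and grip.

Request:
{"api": "carry_out", "payload": {
  "targets": [
    [0, 0, 0, 0.7, 0, -30, 85],
    [0, 0, 0, 0, 0, -35, 85],
    [0, 0, 0, 0, 0, -30, 85],
    [0, 0, 0, 0, 0, -18, 85],
    [0, 0, 0, 0, 0, -6, 85],
    [0, 0, 0, 0, 0, 0, 85],
    [0, 0, 0, 0, 0, 0, 60],
    [0, 0, 0, 0, 0, 0, 55],
    [0, 0, 0, 0, 0, 0, 50],
    [0, 0, 0, 0, 0, 0, 25]
  ]
}}

```text
time_s: 8.85
tcp_pos: [0.4514, -0.0292, 0.0221]
tcp_rot: [0.998, -0.055, 0.002, 0.0]
force: [-1.3, 1.5, 7.4]
opening: 0.0409
```

Request:
{"api": "carry_out", "payload": {
  "targets": [
    [0, 0, 0, 0, 0, 0, 25],
    [0, 0, 0, 0, 0, 0, 25],
    [0, 0, 0, 0, 0, 0, 25],
    [0, 0, 0, 0, 0, 0, 25],
    [0, 0, 0, 0, 0, 0, 25]
  ]
}}

```text
time_s: 9.27
tcp_pos: [0.4514, -0.0292, 0.0222]
tcp_rot: [0.998, -0.055, 0.002, -0.0]
force: [-0.0, 0.8, 6.6]
opening: 0.0409
```

Request:
{"api": "carry_out", "payload": {
  "targets": [
    [0, 0, 0, 0, 0, 10, 25],
    [0, 0, 0, 0, 0, 20, 25],
    [0, 0, 0, 0, 0, 35, 25],
    [0, 0, 0, 0, 0, 35, 25],
    [0, 0, 0, 2, 16, 0, 25],
    [0, 0, 0, 3.5, 30, 0, 25],
    [0, 0, 0, 3.5, 35, 0, 25],
    [0, 0, 0, 3.5, 35, 0, 25],
    [0, 0, 0, 3.5, 35, 0, 25],
    [0, 0, 0, 3.5, 35, 0, 25]
  ]
}}

```text
time_s: 10.1
tcp_pos: [0.469, 0.1583, 0.1213]
tcp_rot: [0.998, -0.056, 0.0, -0.0]
force: [0.7, -0.1, -0.8]
opening: 0.0408
```

Request:
{"api": "carry_out", "payload": {
  "targets": [
    [0, 0, 0, 3.5, 35, 0, 25],
    [0, 0, 0, 3.5, 35, 0, 25],
    [0, 0, 0, 3.5, 35, 0, 25],
    [0, 0, 0, 3.5, 35, 0, 25],
    [0, 0, 0, 3.5, 22, 0, 25],
    [0, 0, 0, 0.5, 13, 0, 25],
    [0, 0, 0, 0, 0, 0, 25],
    [0, 0, 0, 0, 0, 0, 25],
    [0, 0, 0, 0, 0, 0, 25],
    [0, 0, 0, 0, 0, 0, 25]
  ]
}}

```text
time_s: 10.93
tcp_pos: [0.4869, 0.3303, 0.1203]
tcp_rot: [0.998, -0.056, -0.0, 0.0]
force: [-0.3, 0.0, -0.7]
opening: 0.041
```

Request:
{"api": "carry_out", "payload": {
  "targets": [
    [0, 0, 0, 1.5, 1.5, -20, 25],
    [0, 0, 0, 0, 0, -30, 25],
    [0, 0, 0, 0, 0, -25, 25],
    [0, 0, 0, 0, 0, -10, 25],
    [0, 0, 0, 0, 0, -2, 25],
    [0, 0, 0, 0, 0, -1, 25],
    [0, 0, 0, 0, 0, -1, 25],
    [0, 0, 0, 0, 0, 0, 25],
    [0, 0, 0, 0, 0, 0, 25]
  ]
}}

```text
time_s: 11.68
tcp_pos: [0.4899, 0.3341, 0.0331]
tcp_rot: [0.998, -0.055, 0.001, -0.001]
force: [0.2, 0.4, -1.0]
opening: 0.0407
```

Request:
{"api": "carry_out", "payload": {
  "targets": [
    [0, 0, 0, 0, 0, -1, 25],
    [0, 0, 0, 0, 0, 0, 25],
    [0, 0, 0, 0, 0, 0, 25]
  ]
}}

```text
time_s: 11.93
tcp_pos: [0.4889, 0.3336, 0.0308]
tcp_rot: [0.998, -0.055, 0.0, -0.0]
force: [0.5, -0.4, -1.6]
opening: 0.0409
```

Request:
{"api": "carry_out", "payload": {
  "targets": [
    [0, 0, 0, 0, 0, -1, 25],
    [0, 0, 0, 0, 0, 0, 25],
    [0, 0, 0, 0, 0, 0, 25]
  ]
}}

```text
time_s: 12.18
tcp_pos: [0.4886, 0.3334, 0.0292]
tcp_rot: [0.998, -0.055, -0.0, 0.0]
force: [0.5, 0.1, -1.3]
opening: 0.041
```

Request:
{"api": "carry_out", "payload": {
  "targets": [
    [0, 0, 0, 0, 0, -1, 25],
    [0, 0, 0, 0, 0, 0, 25],
    [0, 0, 0, 0, 0, 0, 25]
  ]
}}

```text
time_s: 12.43
tcp_pos: [0.4887, 0.3334, 0.0292]
tcp_rot: [0.998, -0.055, -0.0, 0.0]
force: [-1.7, -1.7, 4.8]
opening: 0.041
```

Contact. Release, rise, and go to wide eyepiece A.

Request:
{"api": "carry_out", "payload": {
  "targets": [
    [0, 0, 0, 0, 0, 0, 50],
    [0, 0, 0, 0, 0, 0, 56],
    [0, 0, 0, 0, 0, 0, 62],
    [0, 0, 0, 0, 0, 0, 62],
    [0, 0, 0, 0, 0, 20, 62],
    [0, 0, 0, 0, 0, 35, 62],
    [0, 0, 0, 0, 0, 35, 62],
    [0, 0, 0, 0, 0, 25, 62],
    [0, 0, 0, 4, -20, 0, 85],
    [0, 0, 0, 5, -34, 0, 85]
  ]
}}

```text
time_s: 13.27
tcp_pos: [0.4999, 0.2823, 0.1468]
tcp_rot: [0.999, -0.054, 0.003, -0.002]
force: [1.1, 0.3, -0.3]
opening: 0.083
```

Request:
{"api": "carry_out", "payload": {
  "targets": [
    [0, 0, 0, 5, -35, 0, 85],
    [0, 0, 0, 5, -35, 0, 85],
    [0, 0, 0, 5, -35, 0, 85],
    [0, 0, 0, 5, -35, 0, 85],
    [0, 0, 0, 5, -35, 0, 85],
    [0, 0, 0, 5, -35, 0, 85],
    [0, 0, 0, 5, -35, 0, 85],
    [0, 0, 0, 5, -35, 0, 85],
    [0, 0, 0, 5, -35, 0, 85],
    [0, 0, 0, 5, -30, 0, 85]
  ]
}}

```text
time_s: 14.1
tcp_pos: [0.5476, -0.0679, 0.1434]
tcp_rot: [0.998, -0.056, 0.0, 0.0]
force: [-0.1, 0.4, 0.0]
opening: 0.0849
```

Request:
{"api": "carry_out", "payload": {
  "targets": [
    [0, 0, 0, 4, -15, 0, 85],
    [0, 0, 0, 0, 0, 0, 85],
    [0, 0, 0, 0, 0, 0, 85],
    [0, 0, 0, 0, 0, 0, 85]
  ]
}}

```text
time_s: 14.43
tcp_pos: [0.5513, -0.08, 0.1431]
tcp_rot: [0.998, -0.055, -0.0, -0.0]
force: [0.7, -0.3, -0.3]
opening: 0.0852
```

```bash
python3 - <<'E'
from h import *
wrist("w4");s=sense();print(s["tcp_pos"],R.from_quat(s["tcp_rot"]).as_matrix()[:,0],s["opening"])
E
```

```text
[ 0.55129027 -0.07957883  0.14313528] [ 9.93964629e-01 -1.09698516e-01 -7.42418900e-04] 0.08517346017454858
```

View pics/w4.png

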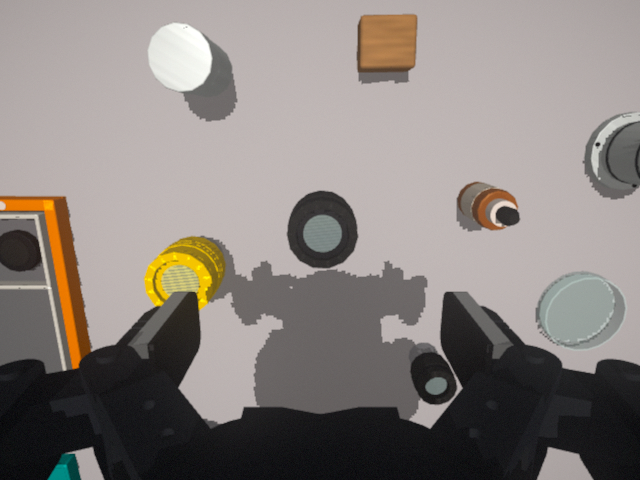

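A's lens is at (322,233), almost the same place as B's was, so the offset is about +1 mm in x. The yellow one is only 7 mm outside the fully open finger, so I'll descend with the fingers at 66 mm.

Request:
{"api": "carry_out", "payload": {
  "targets": [
    [0, 0, 0, 1, -0.5, 0, 66],
    [0, 0, 0, 0, 0, -20, 66],
    [0, 0, 0, 0, 0, -30, 66],
    [0, 0, 0, 0, 0, -35, 66],
    [0, 0, 0, 0, 0, -25, 66],
    [0, 0, 0, 0, 0, -12, 66],
    [0, 0, 0, 0, 0, 0, 66],
    [0, 0, 0, 0, 0, 0, 55],
    [0, 0, 0, 0, 0, 0, 50],
    [0, 0, 0, 0, 0, 0, 25]
  ]
}}

```text
time_s: 15.32
tcp_pos: [0.555, -0.0813, 0.0239]
tcp_rot: [0.998, -0.055, 0.002, 0.0]
force: [1.0, 0.4, 0.7]
opening: 0.0407
```

Request:
{"api": "carry_out", "payload": {
  "targets": [
    [0, 0, 0, 0, 0, 0, 25],
    [0, 0, 0, 0, 0, 0, 25],
    [0, 0, 0, 0, 0, 0, 25],
    [0, 0, 0, 0, 0, 0, 25],
    [0, 0, 0, 0, 0, 0, 25]
  ]
}}

```text
time_s: 15.73
tcp_pos: [0.555, -0.0814, 0.0239]
tcp_rot: [0.998, -0.055, 0.002, 0.0]
force: [1.1, 1.1, 6.3]
opening: 0.0411
```

Request:
{"api": "carry_out", "payload": {
  "targets": [
    [0, 0, 0, 0, 0, 10, 25],
    [0, 0, 0, 0, 0, 20, 25],
    [0, 0, 0, 0, 0, 35, 25],
    [0, 0, 0, 0, 0, 35, 25],
    [0, 0, 0, 0, 16, 0, 25],
    [0, 0, 0, 0, 30, 0, 25],
    [0, 0, 0, 1, 35, 0, 25],
    [0, 0, 0, 1, 35, 0, 25],
    [0, 0, 0, 1, 35, 0, 25],
    [0, 0, 0, 1, 35, 0, 25]
  ]
}}

```text
time_s: 16.57
tcp_pos: [0.5563, 0.1062, 0.1222]
tcp_rot: [0.998, -0.056, 0.0, 0.0]
force: [0.4, -0.3, -1.3]
opening: 0.0405
```

Request:
{"api": "carry_out", "payload": {
  "targets": [
    [0, 0, 0, 1, 35, 0, 25],
    [0, 0, 0, 1, 35, 0, 25],
    [0, 0, 0, 1, 35, 0, 25],
    [0, 0, 0, 1, 35, 0, 25],
    [0, 0, 0, 0, 35, 0, 25],
    [0, 0, 0, 0, 30, 0, 25],
    [0, 0, 0, 0, 15, 0, 25],
    [0, 0, 0, 0, 0, 0, 25],
    [0, 0, 0, 0, 0, 0, 25],
    [0, 0, 0, 0, 0, 0, 25]
  ]
}}

```text
time_s: 17.4
tcp_pos: [0.5605, 0.3237, 0.1214]
tcp_rot: [0.998, -0.055, -0.0, 0.001]
force: [-0.0, 0.7, -1.3]
opening: 0.0406
```

Request:
{"api": "carry_out", "payload": {
  "targets": [
    [0, 0, 0, 1.5, 1.5, -20, 25],
    [0, 0, 0, 0, 0, -30, 25],
    [0, 0, 0, 0, 0, -25, 25],
    [0, 0, 0, 0, 0, -10, 25],
    [0, 0, 0, 0, 0, -2, 25],
    [0, 0, 0, 0, 0, -1, 25],
    [0, 0, 0, 0, 0, 0, 25],
    [0, 0, 0, 0, 0, 0, 25],
    [0, 0, 0, 0, 0, 0, 25]
  ]
}}

```text
time_s: 18.15
tcp_pos: [0.5635, 0.3269, 0.0353]
tcp_rot: [0.998, -0.055, 0.001, -0.001]
force: [-0.0, -0.5, -1.0]
opening: 0.0409
```

Request:
{"api": "carry_out", "payload": {
  "targets": [
    [0, 0, 0, 0, 0, -1, 25],
    [0, 0, 0, 0, 0, 0, 25],
    [0, 0, 0, 0, 0, 0, 25]
  ]
}}

```text
time_s: 18.4
tcp_pos: [0.5623, 0.3266, 0.0328]
tcp_rot: [0.998, -0.055, 0.0, -0.0]
force: [0.1, 0.0, -1.8]
opening: 0.0409
```

Request:
{"api": "carry_out", "payload": {
  "targets": [
    [0, 0, 0, 0, 0, -1, 25],
    [0, 0, 0, 0, 0, 0, 25],
    [0, 0, 0, 0, 0, 0, 25]
  ]
}}

```text
time_s: 18.65
tcp_pos: [0.562, 0.3264, 0.0312]
tcp_rot: [0.998, -0.055, -0.0, 0.0]
force: [0.7, -1.0, -0.9]
opening: 0.0413
```

Request:
{"api": "carry_out", "payload": {
  "targets": [
    [0, 0, 0, 0, 0, -1, 25],
    [0, 0, 0, 0, 0, 0, 25],
    [0, 0, 0, 0, 0, 0, 25]
  ]
}}

```text
time_s: 18.9
tcp_pos: [0.5622, 0.3265, 0.0309]
tcp_rot: [0.998, -0.055, -0.0, -0.0]
force: [-1.6, -1.1, 3.6]
opening: 0.0407
```

Request:
{"api": "carry_out", "payload": {
  "targets": [
    [0, 0, 0, 0, 0, 0, 50],
    [0, 0, 0, 0, 0, 0, 56],
    [0, 0, 0, 0, 0, 0, 62],
    [0, 0, 0, 0, 0, 0, 62],
    [0, 0, 0, 0, 0, 20, 62],
    [0, 0, 0, 0, 0, 35, 62],
    [0, 0, 0, 0, 0, 35, 62],
    [0, 0, 0, 0, 0, 25, 62],
    [0, 0, 0, 0, -20, 0, 85],
    [0, 0, 0, 0, -35, 0, 85]
  ]
}}

```text
time_s: 19.73
tcp_pos: [0.5645, 0.2746, 0.149]
tcp_rot: [0.999, -0.054, 0.003, -0.002]
force: [-1.0, -0.5, -0.2]
opening: 0.0833
```

Request:
{"api": "carry_out", "payload": {
  "targets": [
    [0, 0, 0, 1, -36, 0, 85],
    [0, 0, 0, 1, -36, 0, 85],
    [0, 0, 0, 1, -36, 0, 85],
    [0, 0, 0, 1, -36, 0, 85],
    [0, 0, 0, 1, -36, 0, 85],
    [0, 0, 0, 1, -36, 0, 85],
    [0, 0, 0, 1, -36, 0, 85],
    [0, 0, 0, 1, -36, 0, 85],
    [0, 0, 0, 1, -36, 0, 85],
    [0, 0, 0, 1, -36, 0, 85]
  ]
}}

```text
time_s: 20.57
tcp_pos: [0.572, -0.0904, 0.1454]
tcp_rot: [0.998, -0.055, 0.0, 0.0]
force: [0.2, 0.3, -0.9]
opening: 0.085
```

Request:
{"api": "carry_out", "payload": {
  "targets": [
    [0, 0, 0, 1, -36, 0, 85],
    [0, 0, 0, 1, -36, 0, 85],
    [0, 0, 0, 0, -36, 0, 85],
    [0, 0, 0, 0, -36, 0, 85],
    [0, 0, 0, 0, -36, 0, 85],
    [0, 0, 0, 0, -20, 0, 85],
    [0, 0, 0, 0, -5, 0, 85],
    [0, 0, 0, 0, 0, 0, 85],
    [0, 0, 0, 0, 0, 0, 85],
    [0, 0, 0, 0, 0, 0, 85]
  ]
}}

```text
time_s: 21.4
tcp_pos: [0.5741, -0.2922, 0.1451]
tcp_rot: [0.998, -0.055, -0.0, -0.0]
force: [-0.8, 0.2, 0.1]
opening: 0.0852
```

```bash
python3 - <<'E'
from h import *
wrist("w5");s=sense();print(s["tcp_pos"],R.from_quat(s["tcp_rot"]).as_matrix()[:,0],s["opening"])
E
```

```text
[ 0.57422478 -0.29203585  0.14518585] [ 9.94047985e-01 -1.08941950e-01 -5.04747046e-04] 0.08507692454990687
```

View pics/w5.png

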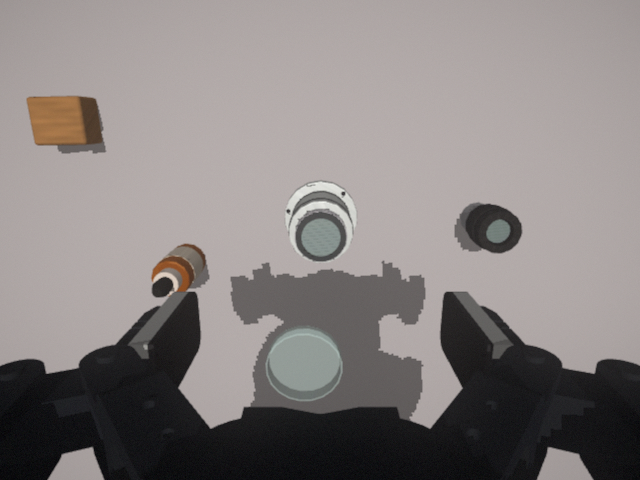

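The adapter lens is at (322,235). The bottle's foot is at about (190,262) and the slim eyepiece at (497,231), so I'll check both.

```bash
python3 - <<'E'
from h import *
np.set_printoptions(precision=4,suppress=True)
c=np.load("w5.npz");c=dict(K=c["K"],T=c["T"])
for n,u,v,z in[("ad",322,235,.058),("bottle",190,258,0.01),("bottletop",162,287,.045),("slim",497,231,.042)]:print(n,ray(c,(u,v),z)[:2]-c["T"][:2,3]*0)
E
```

```text
ad [ 0.5754 -0.2926]
bottle [ 0.5554 -0.1949]
bottletop [ 0.5486 -0.1863]
slim [ 0.5615 -0.4013]
```

Request:
{"api": "carry_out", "payload": {
  "targets": [
    [0, 0, 0, -1, -0.5, 0, 66],
    [0, 0, 0, 0, 0, -20, 66],
    [0, 0, 0, 0, 0, -35, 66],
    [0, 0, 0, 0, 0, -35, 66],
    [0, 0, 0, 0, 0, -28, 66],
    [0, 0, 0, 0, 0, -14, 66],
    [0, 0, 0, 0, 0, 0, 66],
    [0, 0, 0, 0, 0, 0, 55],
    [0, 0, 0, 0, 0, 0, 50],
    [0, 0, 0, 0, 0, 0, 25]
  ]
}}

```text
time_s: 22.28
tcp_pos: [0.5754, -0.295, 0.0163]
tcp_rot: [0.998, -0.055, 0.002, 0.001]
force: [-1.0, -0.7, 17.9]
opening: 0.0394
```

Request:
{"api": "carry_out", "payload": {
  "targets": [
    [0, 0, 0, 0, 0, 0, 25],
    [0, 0, 0, 0, 0, 0, 25],
    [0, 0, 0, 0, 0, 0, 25],
    [0, 0, 0, 0, 0, 0, 25],
    [0, 0, 0, 0, 0, 0, 25]
  ]
}}

```text
time_s: 22.7
tcp_pos: [0.5755, -0.2952, 0.0164]
tcp_rot: [0.998, -0.055, 0.002, 0.001]
force: [-0.5, 1.1, 5.9]
opening: 0.0388
```

Request:
{"api": "carry_out", "payload": {
  "targets": [
    [0, 0, 0, 0, 0, 10, 25],
    [0, 0, 0, 0, 0, 20, 25],
    [0, 0, 0, 0, 0, 35, 25],
    [0, 0, 0, 0, 0, 35, 25],
    [0, 0, 0, -3, 16, 0, 25],
    [0, 0, 0, -6, 30, 0, 25],
    [0, 0, 0, -7, 35, 0, 25],
    [0, 0, 0, -7, 35, 0, 25],
    [0, 0, 0, -7, 35, 0, 25],
    [0, 0, 0, -7, 35, 0, 25]
  ]
}}

```text
time_s: 23.53
tcp_pos: [0.5354, -0.1067, 0.1139]
tcp_rot: [0.998, -0.056, 0.0, 0.0]
force: [0.8, 0.4, -1.9]
opening: 0.0391
```

Request:
{"api": "carry_out", "payload": {
  "targets": [
    [0, 0, 0, -7, 35, 0, 25],
    [0, 0, 0, -7, 35, 0, 25],
    [0, 0, 0, -7, 35, 0, 25],
    [0, 0, 0, -7, 35, 0, 25],
    [0, 0, 0, -7, 35, 0, 25],
    [0, 0, 0, -7, 35, 0, 25],
    [0, 0, 0, -7, 30, 0, 25],
    [0, 0, 0, -6, 20, 0, 25],
    [0, 0, 0, -3, 11, 0, 25],
    [0, 0, 0, 0, 0, 0, 25]
  ]
}}

```text
time_s: 24.37
tcp_pos: [0.4775, 0.1646, 0.1138]
tcp_rot: [0.999, -0.054, 0.0, -0.0]
force: [-1.0, 0.0, -1.0]
opening: 0.039
```

Request:
{"api": "carry_out", "payload": {
  "targets": [
    [0, 0, 0, 0, 0, 0, 25],
    [0, 0, 0, 0, 0, 0, 25]
  ]
}}

```text
time_s: 24.53
tcp_pos: [0.4785, 0.162, 0.1135]
tcp_rot: [0.998, -0.055, 0.0, 0.0]
force: [0.4, -0.5, -1.2]
opening: 0.039
```

Foot contact is expected at TCP z = 0.0234, about -90 mm.

Request:
{"api": "carry_out", "payload": {
  "targets": [
    [0, 0, 0, 2, 0.5, -20, 25],
    [0, 0, 0, 0, 0, -30, 25],
    [0, 0, 0, 0, 0, -25, 25],
    [0, 0, 0, 0, 0, -10, 25],
    [0, 0, 0, 0, 0, -2, 25],
    [0, 0, 0, 0, 0, -1, 25],
    [0, 0, 0, 0, 0, 0, 25],
    [0, 0, 0, 0, 0, 0, 25],
    [0, 0, 0, 0, 0, 0, 25]
  ]
}}

```text
time_s: 25.28
tcp_pos: [0.4816, 0.1637, 0.027]
tcp_rot: [0.998, -0.055, 0.001, -0.0]
force: [0.7, 0.2, -0.4]
opening: 0.0389
```

Request:
{"api": "carry_out", "payload": {
  "targets": [
    [0, 0, 0, 0, 0, -1, 25],
    [0, 0, 0, 0, 0, 0, 25],
    [0, 0, 0, 0, 0, 0, 25]
  ]
}}

```text
time_s: 25.53
tcp_pos: [0.4804, 0.1636, 0.0248]
tcp_rot: [0.998, -0.055, 0.0, -0.0]
force: [0.1, -0.2, -1.0]
opening: 0.0388
```

Request:
{"api": "carry_out", "payload": {
  "targets": [
    [0, 0, 0, 0, 0, -1, 25],
    [0, 0, 0, 0, 0, 0, 25],
    [0, 0, 0, 0, 0, 0, 25]
  ]
}}

```text
time_s: 25.78
tcp_pos: [0.4803, 0.1635, 0.0235]
tcp_rot: [0.998, -0.055, 0.0, -0.0]
force: [0.5, 0.0, 1.2]
opening: 0.0393
```

Request:
{"api": "carry_out", "payload": {
  "targets": [
    [0, 0, 0, 0, 0, -0.5, 25],
    [0, 0, 0, 0, 0, 0, 25],
    [0, 0, 0, 0, 0, 0, 50],
    [0, 0, 0, 0, 0, 0, 56],
    [0, 0, 0, 0, 0, 0, 62],
    [0, 0, 0, 0, 0, 0, 62],
    [0, 0, 0, 0, 0, 20, 62],
    [0, 0, 0, 0, 0, 35, 62],
    [0, 0, 0, 0, 0, 40, 62],
    [0, 0, 0, 0, 0, 40, 62]
  ]
}}

```text
time_s: 26.62
tcp_pos: [0.4791, 0.163, 0.1583]
tcp_rot: [0.998, -0.055, -0.001, 0.0]
force: [1.5, 0.6, 0.1]
opening: 0.0618
```

Request:
{"api": "carry_out", "payload": {
  "targets": [
    [0, 0, 0, 0, -35, 20, 85],
    [0, 0, 0, 0, -35, 20, 85],
    [0, 0, 0, 0, -35, 0, 85],
    [0, 0, 0, 0, -35, 0, 85],
    [0, 0, 0, 0, -35, 0, 85],
    [0, 0, 0, 0, -35, 0, 85],
    [0, 0, 0, 0, -35, 0, 85],
    [0, 0, 0, 0, -35, 0, 85],
    [0, 0, 0, 0, -20, 0, 85],
    [0, 0, 0, 0, 0, 0, 85]
  ]
}}

```text
time_s: 27.45
tcp_pos: [0.4801, -0.1404, 0.1979]
tcp_rot: [0.998, -0.057, 0.0, 0.001]
force: [0.5, -0.5, -0.1]
opening: 0.0849
```

```bash
python3 - <<'E'
from h import *
f=lambda im,x,y,w,h,k:np.clip(cv2.resize(im[y:y+h,x:x+w],None,fx=k,fy=k,interpolation=cv2.INTER_CUBIC)*1.5,0,255).astype('uint8')
t=camera("top")["color"];s=camera("scene")["color"]
cv2.imwrite("pics/end.png",np.vstack([f(t,140,180,133,90,3),f(s,300,130,200,130,1.995)[:259,:399]]))
cv2.imwrite("pics/endfull.png",t)
E
```

```text
(no output)
```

View pics/end.png

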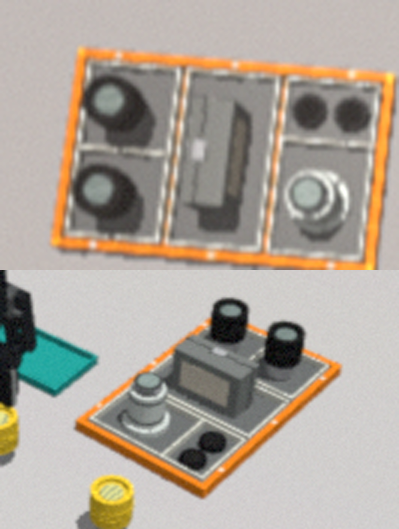

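View pics/endfull.png

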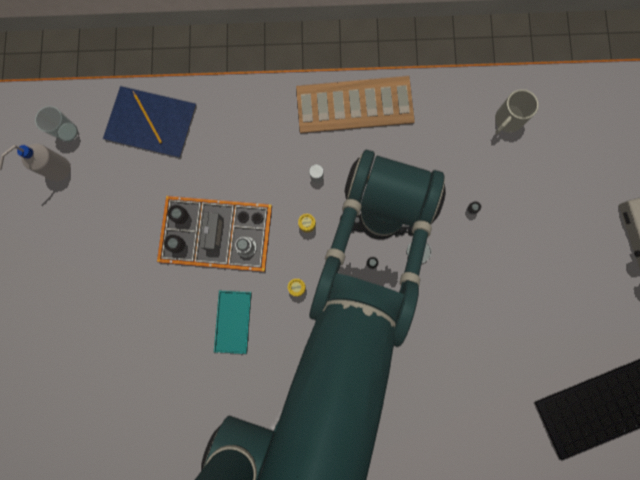

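All four parts stand upright in their compartments. The lenses in the ×3 crop are at (110,98), (98,187) and the adapter's at (307,194). The box top is (195,95), (238,99), (228,207), (187,204). In the full view the can (316,172) and slim eyepieces (372,262), (474,207) are unmoved. One numeric check, then hand in.

```bash
python3 - <<'E'
from h import *
import rig
np.set_printoptions(precision=4,suppress=True)
c=camera("top");m=np.array([.5156,.2446]);a=np.radians(-6.3);x=np.array([np.cos(a),np.sin(a)]);y=np.array([-x[1],x[0]])
ok=True
for n,pts,z,oy,tx,lx,ly in[("even+",[(110,98)],.063,.085,.037,.02,.021),("even-",[(98,187)],.063,.085,-.037,.02,.021),("adapter",[(307,194)],.065,-.085,-.0265,.0255,.016),("box",[(195,95),(238,99),(228,207),(187,204)],.063,0,0,.036,.024)]:
    p=np.mean([ray(c,(140+u/3-.33,180+v/3-.33),z)[:2] for u,v in pts],0)-m
    q=np.array([p@x,p@y-oy]);g=abs(q[0]-tx)<lx-.005 and abs(q[1])<ly-.005;ok&=g;print(n,q,g)
s=sense();print(s["time_s"],abs(s["qvel"]).max())
if ok: print(rig.sign_off())
E
```

```text
even+ [ 0.0355 -0.0011] True
even- [-0.0376 -0.0013] True
adapter [-0.0288 -0.0001] True
box [-0.0005 -0.0043] True
27.6 0.026196919747925932
the job is handed in; nothing more can be done
None
```

All four parts are packed and the job is handed in, at 27.6 s of the 123 s allowed; `sign_off` gives no verdict.

- **Placed:** There is one wide eyepiece in each half of the even bin. The camera adapter stands on its flange in the big compartment, and the slide box stands lengthways in the undivided bin. Each was lowered until the force reading or height showed it on the floor, then released.
- **Last checks:** In the top camera, the eyepieces and adapter are within about 2.5 mm of their compartment centres. The slide box is about 4 mm off, well inside its ±24 mm limit. All four look upright in both camera views, but I did not measure tilt or final height.
- **Left alone:** The slim eyepieces and the can appear at the same pixels as at the start, and the yellow look-alikes look untouched.
- **Disagreements:** The tray and slide box measured a few mm under their stated sizes in the top view. While closing on the slide box the gripper sat about 5 mm off its measured centre, so it may have nudged the box before lifting. None of this mattered for the placing.

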